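Clamp the board, then hold the loupe at focus over it

TASK

Turn both captive clamp bolts of the inspection fixture clockwise to their end stops, so that their fingers lie across the edges of the circuit board. Then pick up the loupe by its handle and hold it level with the lens centred over the middle of the board, the lens at the height of the pointer on the fixture's column; keep the loupe roughly level all the way, do not touch the board or shift the pointer, and leave the other things where they are. The program finishes while still holding the loupe there, steady and clear of the fixture.

Things in the scene. Friction and masses are not known exactly. Their poses are not given: they have to be found in the camera images.
- fixture: inspection fixture fixed to the desk: aluminium plate 150 x 164 x 12 mm, reaching in its own x from -50 to +100 mm and in y +-82 mm. Origin: on the desk, below the middle of the board; x runs from the board to the column, z up. The column, 10 mm thick, stands at x = +85 mm, y = 0; its top is 142 mm above the desk
- board: circuit board 52 (x) x 78 (y) mm lying on the fixture between the two clamp bolts; its bare surface is 16 mm above the desk, its parts reach up to 23 mm. Fixed; origin at the middle of its underside, x and y as the fixture's
- board_middle (a point): middle of the board's upper surface, 16 mm above the desk; axes as the fixture's
- focus_mark (a point): tip of the thin steel pointer (2 mm thick) on the black collar of the column: its height is the wanted height of the lens's middle plane (90 to 125 mm above the desk). It lies 60 mm from the board's middle in the fixture's +x; the collar is 22 mm across and 12 mm high
- clamp_left (a joint): turn of the clamp bolt at the fixture's y = +60 mm, x = 0 (the left one seen from the robot), rad: grows clockwise seen from above, 0 = fully open, 1.4 = end stop; it starts between 0 and 0.3 and stays where it is left (friction 0.08 N m). At 1.4 its finger and wing point along the fixture's -y
- clamp_right (a joint): the same for the bolt at y = -60 mm; at 1.4 its finger and wing point along the fixture's +y
- clamp_left_grip (a point): middle of the black wing grip of the left bolt, on the bolt's axis, 46 mm above the desk: a bar 42 long (its own x) x 12 wide x 22 mm high, top 57 mm above the desk. x points along the wing and the clamp finger below it (30 mm long, 19 to 23 mm above the desk) and turns with the bolt; z up
- clamp_right_grip (a point): the same for the right bolt
- loupe: loupe lying flat on the desk, 50 to 100 g: dark steel lens ring 60 mm across and 12 mm high, black bar handle 16 mm wide and 14 mm high that reaches from 40 to 132 mm behind the lens centre along the loupe's own -x. Origin: centre of the lens's underside; z is the lens axis, up
- lens_centre (a point): middle of the lens, 6 mm above the loupe's origin; axes as the loupe's
- handle_grip (a point): point in the handle 65 mm from the lens centre, 7 mm above the underside, about 15 mm behind the centre of mass; axes as the loupe's
- solder_reel: bystander: reel of wire 46 mm across, 24 mm high, lying flat; stands on the blue mat, 2.9 mm thick; origin under its middle
- flux_bottle: bystander: small round bottle with a cap, 26 mm across, 66 mm high; stands on the blue mat, 2.9 mm thick; origin under its middle
- card_tin: bystander: pale flat tin 61 x 85 x 40 mm; stands on the blue mat, 2.9 mm thick; origin under its middle
- driver_blue: bystander: small screwdriver lying on the desk, 144 mm long, 16 mm thick; origin under its middle
- cotton_buds: bystander: white tub 77 mm across, 80 mm high; origin under its middle
- tip_cleaner: bystander: black cup of brass wool 62 mm across, 43 mm high; origin under its middle

How it is judged:
On the way, in this order (a step that is already met when the one before it is completed fails the run):
1. both clamp bolts are at their end stops (value of joint each of clamp_left, clamp_right above 1.32 rad), for 0.2 s.
2. the loupe is held clear of the desk (height (world z) of lens_centre above 0.04 m and contact force between the fingers and loupe above 1 N), for 0.2 s.
At the end, for the whole second after the job is handed in: both bolts within 0.08 rad of their end stops; the loupe held in the fingers, still, touching nothing of the fixture, its lens centre within 15 mm (sideways) of the board's middle, within 7 mm of the pointer's height, and level within 0.12 rad (all of step 1 and horizontal distance between lens_centre and board_middle below 0.015 m and z of lens_centre in the frame of focus_mark between -0.007 and 0.007 m and angle between loupe's own z axis and vertical below 0.12 rad and linear speed of loupe below 0.02 m/s and contact force between the fingers and loupe above 1 N and contact force between loupe and fixture below 0.1 N); the arm keeps its last pose, push and grip.
It fails at once if the loupe is tipped by more than 0.45 rad (angle between loupe's own z axis and vertical above 0.45 rad).
It fails at once if the board is touched (contact force between any of the arm, the fingers, loupe and board above 1 N).
It fails at once if the pointer is shifted by more than 4 mm (distance of focus_mark from where it was at the start of the episode above 0.004 m).
It fails at once if a bystander is moved by more than 20 mm (distance of any of solder_reel, flux_bottle, card_tin, driver_blue, cotton_buds, tip_cleaner from where it was at the start of the episode above 0.02 m).
It also fails if it takes over 61 s, if anything falls off the work surface, if the arm or the gripper's body presses on something with over 40 N, if the wrist force passes 120 N, or if a joint passes its speed limit or range.

ROBOT

A 6-joint arm with a two-finger parallel gripper is mounted at the origin on a cart in front of the work surface, level with it; the furniture and walls round the work are solid. World frame = base frame: x ahead of the robot, y to its left, z up, the work surface at z = 0. Lengths are in m, angles in rad, forces in N, time in s.
With the tool pointing down it reaches from about 0.425 to 0.95 m from the base axis. Payload 3.5 kg.
Tool frame: the origin (TCP) lies at the very end of the fingers, on their centre line; the grasp point (between the pads) lies ctrl.pinch_z behind it (ctrl.pinch_z is the distance from the TCP to the grasp point, in m); z points along the fingers, y is the line along which they close (so a half turn about z gives the same grasp; the last joint's range is limited). The gripper opens to 85 mm and grips with 20 to 120 N. Pads are 22 mm wide; open, the fingers measure 114 mm over their backs; the gripper's body (76 mm by 85 mm) begins 54 mm behind the grasp point. The pads swing forward as they close: fully open they stand 13 mm farther back than shut.
Start: joints at [-1.302, 0.286, 1.577, -0, 1.279, -0.15], TCP at [0.275, -0.617, 0.231] pointing down, gripper open.
Joint ranges: [-2.77, 2.77], [-0.9, 2.22], [0.21, 2.48], [-1.53, 4.67], [0.24, 2.81], [-2.84, 2.84]. Speed limits (rad/s): [2.79, 2.79, 3.14, 3.14, 3.14, 3.14].

INTERFACE

Orientations are given as a unit quaternion [x, y, z, w].
In Python, from plant import ctrl gives the robot as it stands.
- The arm moves only by the tool advance, called after "Emit:" as name(argument=value, ...) on one line, values as JSON. Schema: {"type":"object","properties":{"segments":{"type":"array","items":{"type":"object","properties":{"tx":{"type":"number"},"ty":{"type":"number"},"tz":{"type":"number"},"rx":{"type":"number"},"ry":{"type":"number"},"rz":{"type":"number"},"jaw":{"type":"number"}},"additionalProperties":false,"required":["jaw"]},"minItems":1,"maxItems":10},"grip_n":{"type":"number"},"only":{"type":"string"},"quiet":{"type":"boolean"},"lines":{"type":"string"}},"required":["segments"],"additionalProperties":false}. segments is a list of rows, 1 to 10 of them, each an object with the fields tx, ty, tz (the shift in shares of 0.8 m (1.0 is 0.8 m)), rx, ry, rz (a rotation vector in shares of pi rad (1.0 is pi rad)), jaw (the opening from 0.0 (shut) to 1.0 (fully open)); a field left out counts as zero (the opening has to be given); each row is the pose to reach, as a shift and turn from the pose commanded when the call began, along the tool's axes at that moment; what a row does not reach only later rows make up. A row lasts 1/8 s, in which the tool goes at most 0.0625 m and 0.188 rad, less where a joint would pass 70% of its speed; a pose out of reach is approached as far as the arm can. The fingers move at their own pace and stop on an object; grip_n is the grip in N (left out, the last holds). Time passes only in rows, so rows that do not move let the fingers close. The tool returns the time, the measured TCP pose, the force, the opening and the grip force at its end. only (a regular expression) keeps the lines of the reply that match it, lines (a string "A,B") keeps lines A to B, and quiet returns only ok. No shift or turn number may pass 1 either way. Input that does not fit is refused with a message, and nothing moves.
- ctrl.get_state(): the state, without advancing time (a new reading comes with each control period).
- ctrl.read_camera(name): name is "side" or "top" or "wrist"; returns a dict with "pixels" (420x560x3 uint8, red, green, blue), "camera_matrix" (3x3 intrinsics, pixels), "dist_coeffs" ([k1, k2, p1, p2, k3] as OpenCV has them; the pictures are not rectified), "xyz" and "orientation" of the camera in the world. Camera axes: x right, y down, z forward; pixel columns grow to the right and rows downward; lengths in m; the calibration is good to about 2 mm. A picture is of the moment at which its call begins. There is no depth.
- ctrl.sign_off(): hands the job in; it is judged then, once.
Trained networks look in the newest picture that a camera, given by its name, has taken for a name from the list of things; names that differ only in an ending like _2 or _b are one class to them, and where a whole thing is asked for, a point or a joint stands for the part that bears it (a point fixed in the world has none). Each returns a list of dicts, best first, with "conf" (0 to 1); they miss things now and then, are a little off and sometimes report something else, mostly with a low value. They report only what shows in the picture. A call takes as long as a camera call.
- ctrl.recognise(camera, thing): "position" ([x, y, z] in m, in world coordinates, good to about 4 mm: the middle of the surface that is visible of it).
- ctrl.masks_of(camera, thing): "region" (420x560 bool, what is visible of it).
- ctrl.mark_of(camera, thing): "position" ([x, y, z] in m, in world coordinates, good to about 4 mm: a listed point, or the origin of a listed thing).
The state is a dict: "time": time; "qpos": joint angles; "dq": joint speeds; "joint_efforts": joint torques, N m; "eef_pos": TCP position; "tcp_rot": TCP orientation; "contact_force": force on the tool from outside, world axes, zero at the start; "wrist_torque": the same for the moment, N m; "opening": opening from 0.0 (shut) to 1.0 (fully open); "finger_force": force on a finger pad.
Only numpy, scipy, OpenCV 4.12 (cv2) and the standard library are available. Lean on these libraries where they do the work, as an engineer would, in place of code of your own. Each camera call takes 0.05 s, during which the arm holds its last target. There are 200 camera calls.

## Working session

There is one attempt and no reset: what is moved stays moved. The work goes in short steps, Python scripts to look and compute and a tool call to move; the robot and the scene stay as the last step left them, time stands still between calls to the robot, and variables do not carry over. Pictures are saved under pics/ and viewed, at most 10 in all, crops included, and the job is handed in when it is done.

```bash
ls; mkdir -p pics
```

Create h.py:
```python
import numpy as np, cv2
from plant import ctrl
from scipy.spatial.transform import Rotation as R
def snap(c,fn=None):
    d=ctrl.read_camera(c)
    if fn: cv2.imwrite(fn,d["pixels"][:,:,::-1])
    return d
def st():
    s=ctrl.get_state(); return s
def proj(d,p):
    r=R.from_quat(d["orientation"]).as_matrix()
    pc=(np.atleast_2d(p)-d["xyz"])@r
    return cv2.projectPoints(pc,np.zeros(3),np.zeros(3),np.array(d["camera_matrix"]),np.array(d["dist_coeffs"]))[0][:,0]
def ray(d,uv,z):
    u=cv2.undistortPoints(np.array(uv,float).reshape(-1,1,2),np.array(d["camera_matrix"]),np.array(d["dist_coeffs"]))[:,0]
    r=R.from_quat(d["orientation"]).as_matrix()
    v=np.c_[u,np.ones(len(u))]@r.T
    return d["xyz"]+v*((z-d["xyz"][2])/v[:,2])[:,None]
```

Run:
```python
from h import *
a=snap("top","pics/top.png");b=snap("side","pics/side.png")
for c in("top","side"):
  for t in "fixture board board_middle focus_mark clamp_left_grip clamp_right_grip loupe lens_centre handle_grip solder_reel flux_bottle card_tin driver_blue cotton_buds tip_cleaner".split():
    print(c,t,[(np.round(x["position"],3).tolist(),round(x["conf"],2)) for x in ctrl.mark_of(c,t)[:2]])
print(a["xyz"],b["xyz"],st(),ctrl.pinch_z)
```

```text
pics
top fixture [([0.516, 0.15, 0.002], 0.97)]
top board [([0.522, 0.148, 0.011], 0.74)]
top board_middle [([0.514, 0.146, 0.018], 0.86), ([0.523, 0.148, 0.011], 0.19)]
top focus_mark [([0.572, 0.137, 0.11], 0.59)]
top clamp_left_grip [([0.442, -0.232, 0.007], 0.6), ([0.529, 0.205, 0.047], 0.47)]
top clamp_right_grip [([0.449, 0.325, 0.0], 0.7), ([0.509, 0.092, 0.047], 0.4)]
top loupe [([0.432, -0.171, -0.002], 0.84), ([0.668, -0.193, -0.004], 0.6)]
top lens_centre [([0.428, -0.168, 0.0], 0.86)]
top handle_grip [([0.444, -0.234, 0.004], 0.95)]
top solder_reel [([0.668, -0.197, 0.0], 0.59)]
top flux_bottle [([0.429, -0.169, 0.0], 0.7), ([0.583, -0.191, 0.003], 0.47)]
top card_tin [([0.68, -0.359, 0.003], 0.59), ([0.541, 0.355, -0.004], 0.53)]
top driver_blue [([0.395, 0.08, -0.004], 0.47)]
top cotton_buds [([0.541, 0.355, 0.001], 0.74), ([0.53, 0.208, 0.045], 0.31)]
top tip_cleaner [([0.451, 0.328, -0.003], 0.7)]
side fixture [([0.518, 0.147, 0.001], 0.71)]
side board [([0.518, 0.144, 0.01], 0.48), ([0.542, 0.355, -0.0], 0.26)]
side board_middle [([0.515, 0.147, 0.015], 0.88), ([0.67
[... 767 characters left out ...]
rray([-1.30200174e+00,  2.86281482e-01,  1.57666979e+00,  1.66023839e-05,
        1.27860744e+00, -1.49997720e-01]), 'dq': array([-1.35370651e-03,  4.04633870e-05, -3.85596257e-04, -1.19270805e-03,
        2.26758972e-04, -1.00122012e-03]), 'joint_efforts': array([-2.73242076e-04, -4.05955696e+01, -2.92932200e+01, -2.35999059e-04,
        5.52678903e-04,  4.71669679e-06]), 'eef_pos': array([ 0.2745253 , -0.61665065,  0.23135361]), 'tcp_rot': array([9.78157111e-01, 2.07866944e-01, 8.94276950e-06, 1.64681344e-05]), 'contact_force': array([0.32590058, 0.3886035 , 0.57427439]), 'wrist_torque': array([0.02402397, 0.011669  , 0.01382929]), 'finger_force': 0.0, 'opening': 1.0017244521636466} 0.0187
```

View pics/top.png

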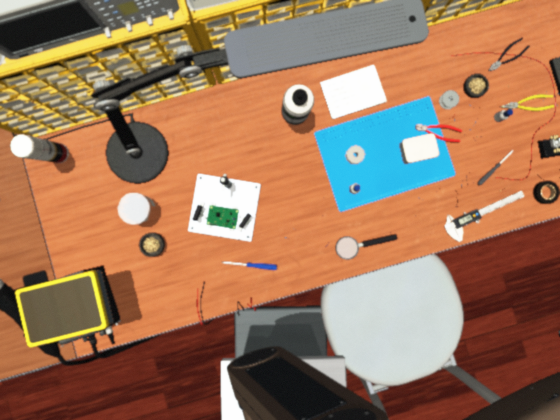

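Run:
```python
import cv2
i=cv2.imread("pics/side.png");t=cv2.imread("pics/top.png")
cv2.imwrite("pics/s2.png",i)
```

```text
(no output)
```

View pics/side.png

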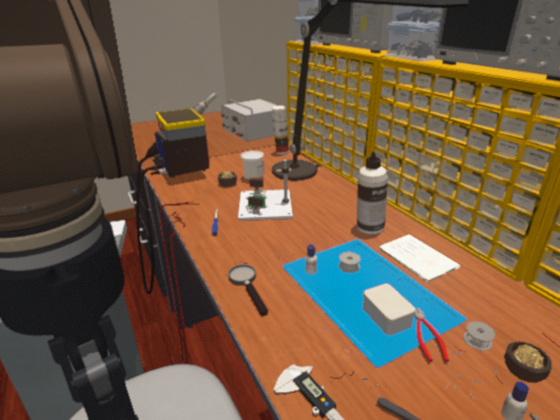

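Run:
```python
from h import *
a=snap("top")
im=a["pixels"]
m=ctrl.masks_of("top","fixture")
r=m[0]["region"];print(m[0]["conf"],r.sum())
hull=cv2.convexHull(np.argwhere(r)[:,::-1].astype(np.int32))
g=cv2.cvtColor(im,cv2.COLOR_RGB2HSV)
w=((g[...,1]<60)&(g[...,2]>150)).astype(np.uint8); w[:160]=0;w[250:]=0;w[:,:170]=0;w[:,275:]=0
n,l,s,c=cv2.connectedComponentsWithStats(w);k=1+s[1:,4].argmax()
pts=np.argwhere(l==k)[:,::-1].astype(float)
P=ray(a,pts,0.012)[:,:2].astype(np.float32)
box=cv2.minAreaRect(P*1000);print(box,cv2.boxPoints(box))
for t in("clamp_left","clamp_right","clamp_left_grip","loupe","handle_grip"):
  for x in ctrl.masks_of("top",t)[:2]:
    q=np.argwhere(x["region"])[:,::-1].astype(float)
    Q=ray(a,q,0.05 if "clamp" in t else .01)[:,:2]
    u=np.linalg.svd(Q-Q.mean(0),full_matrices=0)
    print(t,x["conf"],len(q),Q.mean(0).round(3),u[2][0].round(3),u[1])
```

```text
0.88 3900
((545.0110473632812, 142.92503356933594), (165.6710205078125, 159.9300537109375), 79.64804077148438) [[451.4626    75.807144]
 [608.78937   47.06862 ]
 [638.5595   210.04292 ]
 [481.23273  238.78145 ]]
clamp_left 0.49 138 [0.531 0.205] [-0.913  0.408] [0.15918052 0.05992576]
clamp_right 0.54 94 [0.505 0.09 ] [-0.828  0.561] [0.11798978 0.03724306]
clamp_left_grip 0.68 132 [0.532 0.204] [-0.92   0.393] [0.14748916 0.05827713]
loupe 0.97 690 [ 0.438 -0.198] [-0.191  0.982] [1.16694898 0.3205993 ]
handle_grip 0.76 720 [ 0.438 -0.198] [-0.208  0.978] [1.21804382 0.33420096]
handle_grip 0.66 3776 [0.542 0.144] [-0.192 -0.981] [2.90894436 2.67916464]
```

The rows are not in the units I measure in: shifts go in shares of 0.8 m and turns go in shares of pi rad. I convert before sending: -0.5 m / 0.8 = -0.625, -0.45 m / 0.8 = -0.5625, -1.8 rad / 3.1416 = -0.573.

Emit:
advance(segments=[{"tx": 0.05, "ty": -0.0625, "tz": -0.0125, "rz": -0.0573, "jaw": 0.5}, {"tx": 0.1, "ty": -0.125, "tz": -0.025, "rz": -0.1146, "jaw": 0.5}, {"tx": 0.15, "ty": -0.1875, "tz": -0.0375, "rz": -0.1719, "jaw": 0.5}, {"tx": 0.2, "ty": -0.25, "tz": -0.0375, "rz": -0.2292, "jaw": 0.5}, {"tx": 0.25, "ty": -0.3125, "tz": -0.0375, "rz": -0.2865, "jaw": 0.5}, {"tx": 0.3, "ty": -0.375, "tz": -0.0375, "rz": -0.3438, "jaw": 0.5}, {"tx": 0.35, "ty": -0.4375, "tz": -0.0375, "rz": -0.4011, "jaw": 0.5}, {"tx": 0.4, "ty": -0.5, "tz": -0.0375, "rz": -0.4584, "jaw": 0.5}, {"tx": 0.45, "ty": -0.5625, "tz": -0.0375, "rz": -0.5157, "jaw": 0.5}, {"tx": 0.5, "ty": -0.625, "tz": -0.0375, "rz": -0.573, "jaw": 0.5}], grip_n=40)

```text
time: 3.2
eef_pos: [0.4324, -0.0122, 0.2619]
tcp_rot: [0.443, 0.897, 0.0, 0.001]
contact_force: [1.4, -0.4, -0.8]
opening: 0.496
finger_force: 0.0
```

Run:
```python
from h import *
s=st();print(s["eef_pos"],R.from_quat(s["tcp_rot"]).as_matrix().round(3),s["opening"],s["qpos"])
```

```text
[ 0.43239557 -0.01220898  0.26193033] [[-0.608  0.794  0.002]
 [ 0.794  0.608 -0.001]
 [-0.002  0.001 -1.   ]] 0.4961916584061546 [-2.63635254e-01 -3.03095184e-01  2.10624844e+00 -3.44686173e-05
  1.33647009e+00 -9.17343124e-01]
```

Converted, 0.129 m / 0.8 = 0.1613, -0.02 m / 0.8 = -0.025, -0.32 rad / 3.1416 = -0.1019.

Emit:
advance(segments=[{"tx": 0.0438, "ty": 0.0538, "tz": -0.0125, "rz": -0.0509, "jaw": 0.5}, {"tx": 0.0875, "ty": 0.1075, "tz": -0.025, "rz": -0.1019, "jaw": 0.5}, {"tx": 0.125, "ty": 0.1613, "tz": -0.025, "rz": -0.1019, "jaw": 0.5}, {"tx": 0.125, "ty": 0.1613, "tz": -0.025, "rz": -0.1019, "jaw": 0.5}])

```text
time: 3.7
eef_pos: [0.4749, 0.1463, 0.2815]
tcp_rot: [0.294, 0.956, 0.0, 0.0]
contact_force: [0.1, 0.0, -0.8]
opening: 0.503
finger_force: 0.0
```

Run:
```python
from h import *
d=snap("wrist","pics/w1.png")
print(d["xyz"],R.from_quat(d["orientation"]).as_matrix().round(2))
for t in "fixture board_middle focus_mark clamp_left_grip clamp_right_grip".split():
    print(t,[(np.round(x["position"],3).tolist(),round(x["conf"],2)) for x in ctrl.mark_of("wrist",t)[:2]])
s=st();print(s["eef_pos"])
yaw=-.18;O=np.array([.5204,.1474,0])
f=lambda x,y,z:O+[x*np.cos(yaw)-y*np.sin(yaw),x*np.sin(yaw)+y*np.cos(yaw),z]
for n,p in dict(bl=f(0,60e-3,.057),br=f(0,-60e-3,.057),mid=f(0,0,.016),c1=f(-.05,-.082,.012),c2=f(-.05,.082,.012),c3=f(.1,.082,.012),c4=f(.1,-.082,.012)).items(): print(n,proj(d,p).round(0))
```

```text
[0.40998477 0.19014529 0.42536182] [[ 0.56  0.79  0.25]
 [ 0.83 -0.54 -0.17]
 [-0.    0.31 -0.95]]
fixture [([0.517, 0.151, -0.002], 0.64)]
board_middle [([0.518, 0.149, 0.02], 0.74)]
focus_mark []
clamp_left_grip [([0.534, 0.204, 0.051], 0.91)]
clamp_right_grip [([0.51, 0.087, 0.046], 0.56), ([0.433, -0.173, 0.004], 0.35)]
[0.47456081 0.14229586 0.28134006]
bl [[349. 186.]]
br [[265. 221.]]
mid [[305. 195.]]
c1 [[239. 187.]]
c2 [[345. 140.]]
c3 [[379. 231.]]
c4 [[282. 270.]]
```

View pics/w1.png

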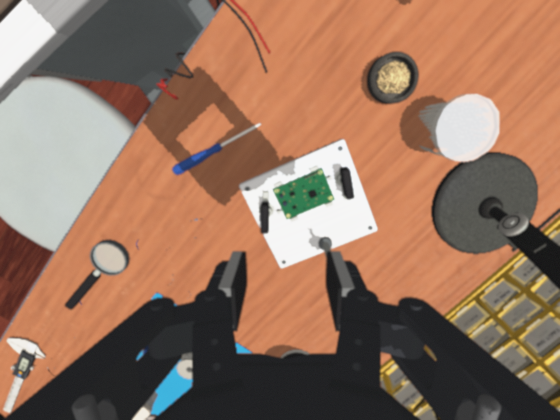

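Add to h.py:
```python
YAW=-.18;O=np.array([.5204,.1474,0])
F=lambda x,y,z:O+np.array([x*np.cos(YAW)-y*np.sin(YAW),x*np.sin(YAW)+y*np.cos(YAW),z])
def wing(d,y,z=.05):
    im=d["pixels"];c=proj(d,F(0,y,.046))[0]
    g=(im.max(2)<75).astype(np.uint8)
    yy,xx=np.mgrid[:420,:560]; g[(xx-c[0])**2+(yy-c[1])**2>22**2]=0
    n,l,s,_=cv2.connectedComponentsWithStats(g);k=1+s[1:,4].argmax()
    q=np.argwhere(l==k)[:,::-1].astype(float);Q=ray(d,q,z)[:,:2]
    ev=np.linalg.svd(Q-Q.mean(0),full_matrices=0)[2][0]
    a=np.arctan2(ev[1],ev[0]);  return len(q),Q.mean(0).round(4),F(0,y,0)[:2].round(4),round(a,3),round(a%np.pi,3)
```

Run:
```python
from h import *
for c in("wrist","top"):
  d=snap(c)
  for y in(.06,-.06): print(c,y,wing(d,y))
s=st();print(s["eef_pos"],s["qpos"])
```

```text
wrist 0.06 (257, array([0.5268, 0.2056]), array([0.5311, 0.2064]), np.float64(-0.336), np.float64(2.805))
wrist -0.06 (195, array([0.5051, 0.0892]), array([0.5097, 0.0884]), np.float64(-0.625), np.float64(2.517))
top 0.06 (35, array([0.5316, 0.2033]), array([0.5311, 0.2064]), np.float64(2.759), np.float64(2.759))
top -0.06 (51, array([0.5019, 0.1366]), array([0.5097, 0.0884]), np.float64(-3.009), np.float64(0.133))
[0.47465665 0.14241711 0.28143759] [ 8.64873985e-02 -1.55273726e-01  1.95002885e+00 -6.52793609e-05
  1.34656711e+00 -8.79640938e-01]
```

Converted, 0.16 m / 0.8 = 0.2, -0.0585 m / 0.8 = -0.0731, 0.03 rad / 3.1416 = 0.0095.

Emit:
advance(segments=[{"tx": -0.0375, "ty": -0.015, "tz": 0.0625, "rz": 0.0095, "jaw": 0.4}, {"tx": -0.0731, "ty": -0.0319, "tz": 0.125, "rz": 0.0095, "jaw": 0.4}, {"tx": -0.0731, "ty": -0.0319, "tz": 0.2, "rz": 0.0095, "jaw": 0.4}, {"tx": -0.0731, "ty": -0.0319, "tz": 0.2, "rz": 0.0095, "jaw": 0.4}, {"tx": -0.0731, "ty": -0.0319, "tz": 0.2, "rz": 0.0095, "jaw": 0.4}])

```text
time: 4.72
eef_pos: [0.5097, 0.0891, 0.1235]
tcp_rot: [0.311, 0.95, 0.0, 0.001]
contact_force: [-0.1, 1.3, 1.4]
opening: 0.397
finger_force: 0.0
```

Run:
```python
from h import *
d=snap("wrist","pics/w2.png")
s=st();print(s["eef_pos"],R.from_quat(s["tcp_rot"]).as_matrix().round(3),s["opening"])
e=s["eef_pos"]
print(proj(d,[F(0,-.06,.057),e,F(0,-.06,.046)]))
```

```text
[0.51048954 0.08922833 0.12459259] [[-0.806  0.591  0.005]
 [ 0.591  0.806 -0.   ]
 [-0.004  0.003 -1.   ]] 0.4013575627032786
[[285.61703871 219.63450875]
 [287.72125536 263.3865878 ]
 [285.62365726 214.79964216]]
```

View pics/w2.png

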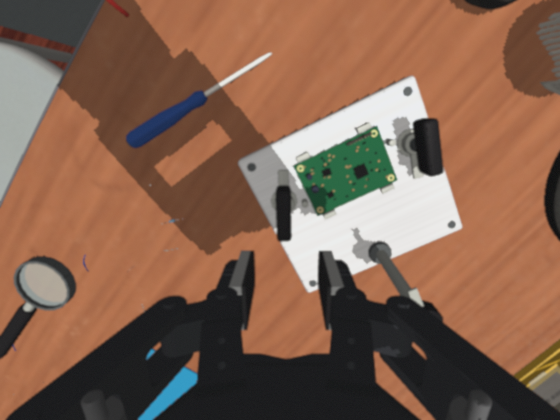

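Converted, 0.09 m / 0.8 = 0.1125, 0.075 m / 0.8 = 0.0938.

Emit:
advance(segments=[{"tz": 0.0563, "jaw": 0.4}, {"tz": 0.0938, "jaw": 0.4}, {"tz": 0.1125, "jaw": 0.4}, {"tz": 0.1125, "jaw": 0.4}, {"tz": 0.1125, "jaw": 0.0}, {"tz": 0.1125, "jaw": 0.0}, {"tz": 0.1125, "jaw": 0.0}, {"tz": 0.1125, "jaw": 0.0}], grip_n=40)

```text
time: 5.78
eef_pos: [0.5088, 0.0876, 0.0335]
tcp_rot: [0.31, 0.951, -0.002, 0.0]
contact_force: [-5.5, -6.2, 6.8]
opening: 0.131
finger_force: 40.2
```

Converted, 1.15 rad / 3.1416 = 0.3661.

Emit:
advance(segments=[{"rz": 0.0477, "jaw": 0}, {"rz": 0.0955, "jaw": 0}, {"rz": 0.1432, "jaw": 0}, {"rz": 0.191, "jaw": 0}, {"rz": 0.2387, "jaw": 0}, {"rz": 0.2865, "jaw": 0}, {"rz": 0.3183, "jaw": 0}, {"rz": 0.3501, "jaw": 0}, {"rz": 0.3661, "jaw": 0}, {"rz": 0.3661, "jaw": 0}])

```text
time: 7.02
eef_pos: [0.5062, 0.0866, 0.0335]
tcp_rot: [0.776, 0.631, -0.005, 0.0]
contact_force: [-12.6, -10.3, 13.3]
opening: 0.132
finger_force: 42.6
```

Run:
```python
from h import *
s=st();print(s["wrist_torque"],R.from_quat(s["tcp_rot"]).as_euler("zyx"),s["contact_force"])
```

```text
[-1.72254852  1.96003876  0.55025048] [-1.36521848 -0.0081429   3.13466215] [-12.62900377 -10.2515108   13.31759137]
```

Converted, 0.06 rad / 3.1416 = 0.0191.

Emit:
advance(segments=[{"rz": 0.0191, "jaw": 0}, {"rz": 0.0191, "jaw": 0}])

```text
time: 7.28
eef_pos: [0.5061, 0.0866, 0.0335]
tcp_rot: [0.793, 0.609, -0.006, 0.001]
contact_force: [-13.3, -10.9, 14.6]
opening: 0.129
finger_force: 61.5
```

Run:
```python
from h import *
s=st();print(s["wrist_torque"],R.from_quat(s["tcp_rot"]).as_euler("zyx"))
```

```text
[-1.55220375  2.02625056  1.38789002] [-1.31018191 -0.00824704  3.13341668]
```

Emit:
advance(segments=[{"rz": 0.0191, "jaw": 0.4}, {"rz": 0.0191, "jaw": 0.4}, {"tz": -0.05, "rz": 0.0191, "jaw": 0.4}, {"tz": -0.1125, "rz": 0.0191, "jaw": 0.4}, {"tz": -0.1125, "rz": 0.0191, "jaw": 0.4}])

```text
time: 7.9
eef_pos: [0.5125, 0.0893, 0.1271]
tcp_rot: [0.814, 0.581, 0.005, 0.004]
contact_force: [-0.0, 0.4, -0.2]
opening: 0.402
finger_force: 0.0
```

Run:
```python
from h import *
d=snap("wrist","pics/w3.png")
for y in (.06,-.06): print(wing(d,y))
s=st();print(s["eef_pos"],R.from_quat(s["tcp_rot"]).as_euler("zyx"),s["qpos"])
```

```text
(899, array([0.531 , 0.2048]), array([0.5311, 0.2064]), np.float64(-0.374), np.float64(2.767))
(654, array([0.5075, 0.0902]), array([0.5097, 0.0884]), np.float64(-1.773), np.float64(1.368))
[0.51048628 0.08931828 0.12437463] [-1.23977425  0.00648957  3.14152006] [-2.27716624e-02  5.48580685e-02  2.04960827e+00  8.76709155e-05
  1.03063678e+00  3.08205334e-01]
```

View pics/w3.png

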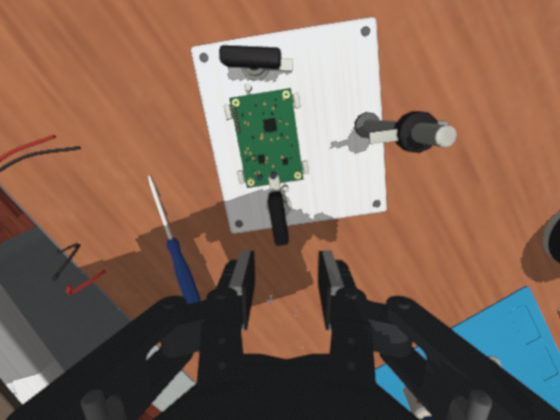

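Converted, 0.1164 m / 0.8 = 0.1455, -0.02 m / 0.8 = -0.025, -1.53 rad / 3.1416 = -0.487.

Emit:
advance(segments=[{"tx": 0.0125, "tz": -0.0375, "rz": -0.0541, "jaw": 0.4}, {"tx": 0.0375, "ty": -0.0063, "tz": -0.0375, "rz": -0.1082, "jaw": 0.4}, {"tx": 0.075, "ty": -0.0125, "tz": -0.0375, "rz": -0.1623, "jaw": 0.4}, {"tx": 0.1125, "ty": -0.0188, "tz": -0.0375, "rz": -0.2165, "jaw": 0.4}, {"tx": 0.1455, "ty": -0.0235, "tz": -0.0375, "rz": -0.2706, "jaw": 0.4}, {"tx": 0.1455, "ty": -0.0235, "tz": -0.025, "rz": -0.3247, "jaw": 0.4}, {"tx": 0.1455, "ty": -0.0235, "rz": -0.3788, "jaw": 0.4}, {"tx": 0.1455, "ty": -0.0235, "rz": -0.4329, "jaw": 0.4}, {"tx": 0.1455, "ty": -0.0235, "rz": -0.487, "jaw": 0.4}, {"tx": 0.1455, "ty": -0.0235, "rz": -0.487, "jaw": 0.4}])

```text
time: 9.2
eef_pos: [0.5276, 0.2053, 0.1197]
tcp_rot: [0.186, 0.983, -0.001, -0.001]
contact_force: [-0.4, -1.0, 0.4]
opening: 0.397
finger_force: 0.0
```

Run:
```python
from h import *
d=snap("wrist","pics/w4.png")
print(wing(d,.06))
s=st();e=s["eef_pos"];print(e,R.from_quat(s["tcp_rot"]).as_euler("zyx"),s["qpos"],proj(d,F(0,.06,.046)))
```

```text
(570, array([0.5285, 0.2062]), array([0.5311, 0.2064]), np.float64(-0.38), np.float64(2.762))
[0.52778838 0.20529575 0.11999369] [-2.76622430e+00 -2.33785703e-03  3.14118531e+00] [ 1.91816992e-01  1.69215989e-01  1.93258994e+00  5.30695752e-05
  1.04215936e+00 -1.00363732e+00] [[289.9457482  219.99395676]]
```

View pics/w4.png

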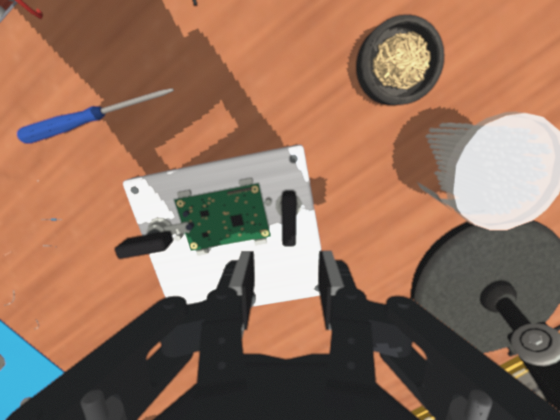

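Converted, 0.086 m / 0.8 = 0.1075, -0.0025 m / 0.8 = -0.0031.

Emit:
advance(segments=[{"tx": -0.0025, "ty": 0.0013, "tz": 0.0563, "jaw": 0.4}, {"tx": -0.0031, "ty": 0.0013, "tz": 0.09, "jaw": 0.4}, {"tx": -0.0031, "ty": 0.0013, "tz": 0.1075, "jaw": 0.4}, {"tx": -0.0031, "ty": 0.0013, "tz": 0.1075, "jaw": 0.4}, {"tx": -0.0031, "ty": 0.0013, "tz": 0.1075, "jaw": 0.0}, {"tx": -0.0031, "ty": 0.0013, "tz": 0.1075, "jaw": 0.0}, {"tx": -0.0031, "ty": 0.0013, "tz": 0.1075, "jaw": 0.0}, {"tx": -0.0031, "ty": 0.0013, "tz": 0.1075, "jaw": 0.0}], grip_n=40)

```text
time: 10.25
eef_pos: [0.5323, 0.2055, 0.0369]
tcp_rot: [0.185, 0.983, 0.0, 0.001]
contact_force: [-1.5, -1.4, 6.1]
opening: 0.13
finger_force: 41.6
```

Emit:
advance(segments=[{"rz": 0.0477, "jaw": 0}, {"rz": 0.0955, "jaw": 0}, {"rz": 0.1432, "jaw": 0}, {"rz": 0.191, "jaw": 0}, {"rz": 0.2387, "jaw": 0}, {"rz": 0.2865, "jaw": 0}, {"rz": 0.3342, "jaw": 0}, {"rz": 0.382, "jaw": 0}, {"rz": 0.4202, "jaw": 0}, {"rz": 0.4456, "jaw": 0}])

```text
time: 11.5
eef_pos: [0.5276, 0.2028, 0.0368]
tcp_rot: [0.775, 0.632, -0.007, -0.001]
contact_force: [-15.1, -10.6, 19.9]
opening: 0.13
finger_force: 44.3
```

Run:
```python
from h import *
s=st();print(s["wrist_torque"],R.from_quat(s["tcp_rot"]).as_euler("zyx"))
```

```text
[-1.68475772  2.27545423  0.52847408] [-1.36938919 -0.01215498  3.13448113]
```

Converted, 0.06 rad / 3.1416 = 0.0191.

Emit:
advance(segments=[{"rz": 0.0191, "jaw": 0}, {"rz": 0.0191, "jaw": 0}])

```text
time: 11.75
eef_pos: [0.5275, 0.2028, 0.0368]
tcp_rot: [0.79, 0.612, -0.007, -0.0]
contact_force: [-14.3, -10.1, 19.9]
opening: 0.131
finger_force: 58.1
```

Run:
```python
from h import *
s=st();print(s["wrist_torque"])
```

```text
[-1.59628766  2.36377295  1.26814457]
```

Emit:
advance(segments=[{"rz": 0.0191, "jaw": 0.4}, {"rz": 0.0191, "jaw": 0.4}, {"tz": -0.05, "rz": 0.0191, "jaw": 0.4}, {"tz": -0.1125, "rz": 0.0191, "jaw": 0.4}, {"tz": -0.1625, "rz": 0.0191, "jaw": 0.4}, {"tz": -0.1625, "rz": 0.0191, "jaw": 0.4}])

```text
time: 12.5
eef_pos: [0.534, 0.2062, 0.1699]
tcp_rot: [0.811, 0.585, 0.004, 0.002]
contact_force: [0.1, 0.3, -0.7]
opening: 0.401
finger_force: 0.0
```

Run:
```python
from h import *
d=snap("wrist","pics/w5.png")
for y in (.06,-.06): print(wing(d,y))
print([(np.round(x["position"],3).tolist(),round(x["conf"],2)) for x in ctrl.mark_of("wrist","focus_mark")])
s=st();print(s["eef_pos"],R.from_quat(s["tcp_rot"]).as_euler("zyx"),s["qpos"])
```

```text
(521, array([0.5285, 0.2061]), array([0.5311, 0.2064]), np.float64(-1.743), np.float64(1.398))
(376, array([0.5072, 0.0909]), array([0.5097, 0.0884]), np.float64(-1.771), np.float64(1.37))
[([0.578, 0.139, 0.109], 0.57)]
[0.53110007 0.2054949  0.16506892] [-1.24937249e+00  1.10005431e-05 -3.14139036e+00] [1.90972328e-01 1.19790337e-01 1.89743502e+00 2.17886750e-04
 1.12431810e+00 5.12302086e-01]
```

View pics/w5.png

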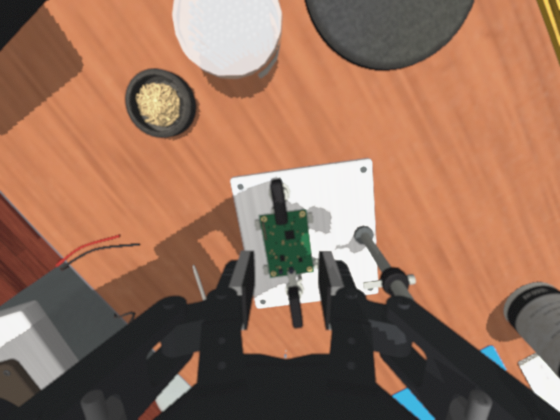

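Converted, -0.4446 m / 0.8 = -0.5558, -0.165 m / 0.8 = -0.2063, -0.52 rad / 3.1416 = -0.1655.

Emit:
advance(segments=[{"tx": -0.0688, "ty": 0.0088, "rz": -0.0191, "jaw": 0.5}, {"tx": -0.1375, "ty": 0.0175, "rz": -0.0382, "jaw": 0.5}, {"tx": -0.2063, "ty": 0.0263, "rz": -0.0637, "jaw": 0.5}, {"tx": -0.275, "ty": 0.035, "rz": -0.0891, "jaw": 0.5}, {"tx": -0.3438, "ty": 0.0438, "rz": -0.1146, "jaw": 0.5}, {"tx": -0.4125, "ty": 0.0525, "rz": -0.1401, "jaw": 0.5}, {"tx": -0.4813, "ty": 0.0613, "rz": -0.1655, "jaw": 0.5}, {"tx": -0.5558, "ty": 0.0704, "rz": -0.1655, "jaw": 0.5}, {"tx": -0.5558, "ty": 0.0704, "tz": 0.025, "rz": -0.1655, "jaw": 0.5}, {"tx": -0.5558, "ty": 0.0704, "tz": 0.025, "rz": -0.1655, "jaw": 0.5}])

```text
time: 13.85
eef_pos: [0.4416, -0.2331, 0.1415]
tcp_rot: [0.634, 0.773, 0.0, -0.004]
contact_force: [0.1, 0.5, -0.4]
opening: 0.501
finger_force: 0.0
```

Run:
```python
from h import *
d=snap("wrist","pics/w6.png")
for t in("loupe","lens_centre","handle_grip"):print(t,[(np.round(x["position"],3).tolist(),round(x["conf"],2)) for x in ctrl.mark_of("wrist",t)[:2]])
for x in ctrl.masks_of("wrist","loupe")[:1]:
    q=np.argwhere(x["region"])[:,::-1].astype(float);Q=ray(d,q,.013)[:,:2]
    u=np.linalg.svd(Q-Q.mean(0),full_matrices=0);print(x["conf"],len(q),Q.mean(0),u[2][0],u[1],Q.min(0),Q.max(0))
s=st();print(s["eef_pos"],R.from_quat(s["tcp_rot"]).as_euler("zyx"),proj(d,s["eef_pos"]))
```

```text
loupe [([0.434, -0.168, -0.003], 0.7)]
lens_centre [([0.432, -0.169, 0.004], 0.68)]
handle_grip [([0.443, -0.232, 0.007], 0.83)]
[ 0.44439283 -0.23351897  0.1456576 ] [-1.77034542e+00  4.05092664e-04  3.14131455e+00] [[290.20571534 266.90588125]]
```

View pics/w6.png

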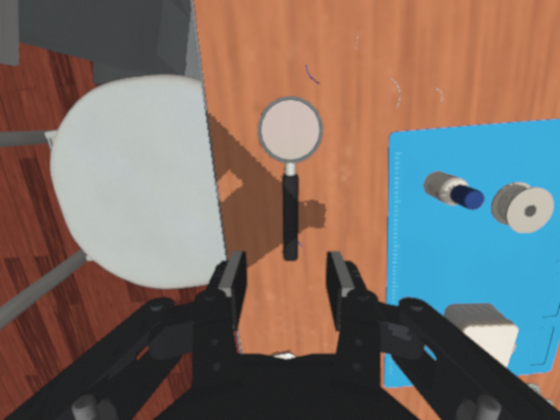

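Run:
```python
from h import *
d=snap("wrist")
L=ray(d,[(290,129.5)],.011)[0];H=ray(d,[(290.5,217)],.014)[0]
e1=ray(d,[(291,175),(290.5,260)],.014)
v=L-H;v[2]=0;v/=np.linalg.norm(v)
print(L,H,e1,np.arctan2(v[1],v[0]),"grip",L-.065*v, np.linalg.norm(L-H))
```

```text
[ 0.43587539 -0.17100839  0.011     ] [ 0.45337418 -0.25396978  0.014     ] [[ 0.44523503 -0.21206309  0.014     ]
 [ 0.46309429 -0.30114561  0.014     ]] 1.7786761528344261 grip [ 0.44929047 -0.23460899  0.011     ] 0.08483985103558174
```

Converted, 0.136 m / 0.8 = 0.17, 0.13 m / 0.8 = 0.1625.

Emit:
advance(segments=[{"tx": 0.0013, "ty": 0.0025, "tz": 0.0625, "jaw": 0.5}, {"tx": 0.0013, "ty": 0.0025, "tz": 0.125, "jaw": 0.5}, {"tx": 0.0013, "ty": 0.0025, "tz": 0.1625, "jaw": 0.5}, {"tx": 0.0013, "ty": 0.0025, "tz": 0.17, "jaw": 0.5}, {"tx": 0.0013, "ty": 0.0025, "tz": 0.17, "jaw": 0.5}, {"tx": 0.0013, "ty": 0.0025, "tz": 0.17, "jaw": 0.5}])

```text
time: 14.9
eef_pos: [0.4471, -0.2337, 0.0112]
tcp_rot: [0.634, 0.774, 0.0, 0.002]
contact_force: [-0.5, -0.4, -0.5]
opening: 0.496
finger_force: 0.0
```

Run:
```python
from h import *
snap("wrist");s=st();print(s["eef_pos"],s["contact_force"])
```

```text
[ 0.44701973 -0.23367129  0.01119227] [-0.92997599 -0.62526374  0.11780468]
```

Lower 7 mm more and grip firmly, since a light grip would let the loupe pitch.

Emit:
advance(segments=[{"tz": 0.005, "jaw": 0.5}, {"tz": 0.0094, "jaw": 0.5}, {"tz": 0.0094, "jaw": 0.5}, {"tz": 0.0094, "jaw": 0}, {"tz": 0.0094, "jaw": 0}, {"tz": 0.0094, "jaw": 0}, {"tz": 0.0094, "jaw": 0}, {"tz": 0.0094, "jaw": 0}], grip_n=80)

```text
time: 15.95
eef_pos: [0.446, -0.233, 0.0022]
tcp_rot: [0.634, 0.774, 0.0, 0.0]
contact_force: [-0.7, 0.2, 3.6]
opening: 0.158
finger_force: 80.5
```

Converted, -0.13 m / 0.8 = -0.1625, -0.115 m / 0.8 = -0.1438.

Emit:
advance(segments=[{"tz": -0.0125, "jaw": 0}, {"tz": -0.0313, "jaw": 0}, {"tz": -0.0625, "jaw": 0}, {"tz": -0.1, "jaw": 0}, {"tz": -0.1438, "jaw": 0}, {"tz": -0.1625, "jaw": 0}, {"tz": -0.1625, "jaw": 0}, {"tz": -0.1625, "jaw": 0}])

```text
time: 16.95
eef_pos: [0.4449, -0.2321, 0.1304]
tcp_rot: [0.634, 0.774, 0.0, -0.001]
contact_force: [0.4, -0.2, -1.6]
opening: 0.163
finger_force: 80.0
```

Run:
```python
from h import *
d=snap("wrist","pics/w7.png")
for c in("wrist","side","top"):
  if c!="wrist": snap(c)
  for t in("lens_centre","handle_grip","focus_mark"):print(c,t,[(np.round(x["position"],3).tolist(),round(x["conf"],2)) for x in ctrl.mark_of(c,t)[:2]])
s=st();e=s["eef_pos"];print(e,R.from_quat(s["tcp_rot"]).as_euler("zyx"))
v=np.array([np.cos(1.775),np.sin(1.775),0])
print(proj(d,[e+.063*v+[0,0,.008],e-.068*v+[0,0,.011]]))
```

```text
wrist lens_centre [([0.431, -0.168, 0.134], 0.61)]
wrist handle_grip [([0.442, -0.23, 0.136], 0.81)]
wrist focus_mark []
side lens_centre [([0.429, -0.172, 0.134], 0.88)]
side handle_grip [([0.444, -0.229, 0.134], 0.58)]
side focus_mark [([0.572, 0.135, 0.109], 0.6)]
top lens_centre [([0.432, -0.168, 0.13], 0.66)]
top handle_grip [([0.445, -0.232, 0.135], 0.63)]
top focus_mark [([0.574, 0.137, 0.112], 0.63), ([0.45, 0.328, 0.002], 0.61)]
[ 0.44574392 -0.23277734  0.13180763] [-1.76882352e+00 -1.68065594e-05  3.14158609e+00]
[[285.65334161 149.447867  ]
 [287.38497649 375.39666698]]
```

View pics/w7.png

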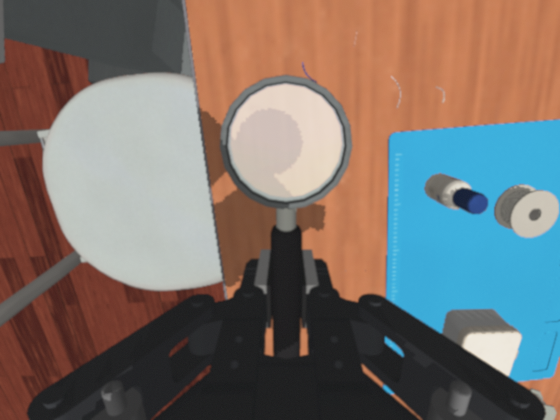

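Emit:
advance(segments=[{"tx": 0.025, "ty": 0.0125, "jaw": 0}, {"tx": 0.0688, "ty": 0.035, "jaw": 0}, {"tx": 0.1188, "ty": 0.06, "jaw": 0}, {"tx": 0.1688, "ty": 0.085, "jaw": 0}, {"tx": 0.2188, "ty": 0.11, "jaw": 0}, {"tx": 0.2688, "ty": 0.135, "jaw": 0}, {"tx": 0.3125, "ty": 0.1563, "jaw": 0}, {"tx": 0.3438, "ty": 0.1725, "jaw": 0}, {"tx": 0.3625, "ty": 0.1813, "jaw": 0}, {"tx": 0.3684, "ty": 0.1838, "jaw": 0}])

```text
time: 18.8
eef_pos: [0.5319, 0.0856, 0.1318]
tcp_rot: [0.633, 0.774, -0.0, 0.0]
contact_force: [-1.0, -0.5, -0.2]
opening: 0.16
finger_force: 80.0
```

Emit:
advance(segments=[{"tz": 0.01, "jaw": 0}, {"tz": 0.02, "jaw": 0}, {"tz": 0.0275, "jaw": 0}, {"tz": 0.03, "jaw": 0}, {"tz": 0.03, "jaw": 0}, {"tz": 0.03, "jaw": 0}])

```text
time: 19.55
eef_pos: [0.5321, 0.085, 0.1081]
tcp_rot: [0.634, 0.774, 0.0, 0.0]
contact_force: [-0.2, 0.3, -0.4]
opening: 0.156
finger_force: 80.0
```

Run:
```python
from h import *
d=snap("wrist","pics/w8.png")
for c in("wrist","side","top"):
  if c!="wrist": snap(c,f"pics/{c}8.png")
  for t in("lens_centre","handle_grip","focus_mark","board_middle"):print(c,t,[(np.round(x["position"],3).tolist(),round(x["conf"],2)) for x in ctrl.mark_of(c,t)[:2]])
s=st();e=s["eef_pos"];print(e,s["finger_force"],R.from_quat(s["tcp_rot"]).as_euler("zyx"))
```

```text
wrist lens_centre [([0.522, 0.148, 0.111], 0.95), ([0.531, 0.207, 0.05], 0.72)]
wrist handle_grip [([0.529, 0.085, 0.112], 0.78)]
wrist focus_mark [([0.579, 0.134, 0.106], 0.9)]
wrist board_middle [([0.53, 0.085, 0.11], 0.74)]
side lens_centre [([0.517, 0.148, 0.11], 0.75)]
side handle_grip [([0.533, 0.087, 0.112], 0.68)]
side focus_mark [([0.573, 0.135, 0.109], 0.44)]
side board_middle [([0.514, 0.149, 0.018], 0.63)]
top lens_centre [([0.517, 0.15, 0.108], 0.61)]
top handle_grip [([0.538, 0.354, -0.002], 0.69)]
top focus_mark [([0.571, 0.138, 0.109], 0.59)]
top board_middle [([0.516, 0.149, 0.017], 0.87), ([0.448, 0.326, -0.001], 0.32)]
[0.53189966 0.08510617 0.10785191] 80.04265666007996 [-1.76882172e+00  5.19289293e-05 -3.14157445e+00]
```

View pics/w8.png

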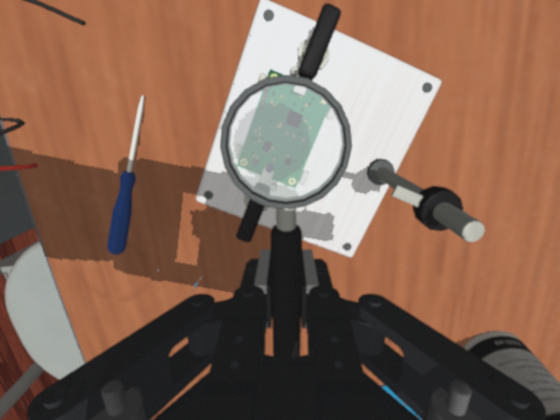

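Converted, 0.0005 m / 0.8 = 0.0006.

Emit:
advance(segments=[{"tz": 0.0006, "jaw": 0}, {"tz": 0.0006, "jaw": 0}, {"tz": 0.0006, "jaw": 0}, {"tz": 0.0006, "jaw": 0}])

```text
time: 20.8
eef_pos: [0.5319, 0.0851, 0.1073]
tcp_rot: [0.634, 0.774, -0.0, -0.0]
contact_force: [0.2, -0.9, -0.6]
opening: 0.16
finger_force: 80.0
```

```bash
python3 -c "
from plant import ctrl
print(ctrl.sign_off())"
```

```text
the job is handed in; nothing more can be done
None
```

I handed the job in at 20.8 s (no verdict came back): both bolts are at their end stops, and the loupe is held level over the middle of the board, its lens within about 1 mm of the pointer's height by my measurements.

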